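Load and set the wheel-dressing slide

TASK

Set up the wheel-dressing slide: crank the handwheel anticlockwise (seen from above) until the slide is fully out against its stop, lower every white grinding wheel that is on the bench over the upright mandrel without letting any drop, then crank the slide in until its pointer lines up with the brass index. Finally lock the slide: press the quarter-turn lock down, turn it clockwise a quarter turn and let it spring up into its catch. Leave the other things on the bench where they are.

Things in the scene. Friction and masses are not known exactly. Their poses are not given: they have to be found in the camera images.
- machine: Green dressing fixture, fixed to the bench. Origin: underside centre of its bed, right below the mandrel axis when the slide is fully out. Own x points away from the robot, y is the feed-in direction (about the robot's left), z up; yaw varies. Bed: x -55 to 55, y -110 to 260 mm, 26 high. Handwheel axis at (-30, -210); lock at (-120, 40) in a 64 mm square housing, 35 high.
- head (a point): Middle of the underside of the dressing head, 147 mm above the bench, which overhangs the mandrel's path: a green block 70 (x) x 110 (y) x 50 mm with a 12 mm stub below; axes as the machine's. It hangs from a column 70 (x) x 40 (y) mm, 230 high with its cap, centred 75 mm farther along y.
- hub (a point): Point on the handwheel's vertical axis at the height of the rim's middle (105 mm above the bench). Does not move with the slide.
- handwheel (a joint): Handwheel angle, rad: 0 = slide fully out at the stop, growing clockwise seen from above, to 6.0. Each rad clockwise moves the slide 27 mm in (machine +y). Horizontal steel wheel: rim radius 75 mm (centre line), round rim 16 mm thick, three spokes 120 degrees apart, hub radius 18 mm. Stays where left; needs 2 to 3 N at the rim. Below it a gearbox 100 mm square, 55 mm high.
- rim_gap (a point): Point on the middle of the handwheel's rim (16 mm thick), half-way between two spokes; it turns with the wheel. The other two such points are 120 and 240 degrees round.
- mandrel_seat (a point): On the slide: point on the axis of the upright mandrel at the slide's deck, where the lowest wheel sits (50 mm above the bench). The mandrel is a 20 mm aluminium shaft standing 60 mm above this point, its last 8 mm tapering to 12 mm. The deck is 90 x 90 mm. Moves with the slide. A third wheel, on top of two, still goes 16 mm over the shaft.
- pointer (a point): Tip of the flat aluminium pointer on the robot side of the slide, 52 mm above the bench; moves with the slide. Axes as the machine's.
- index_tip (a point): Tip of the brass blade, 3 mm thick, on the dark index block standing beside the bed on the robot's side, 52 mm above the bench; fixed, but its place along the bed varies. Axes as the machine's: the pointer is at the mark when the two have the same machine-y. The pointer passes it about 6 mm away.
- lock_grip (a point): Centre of the grip bar of the quarter-turn lock (about half-way up the bar, 74 mm above the bench when up). Bar 46 long x 12 wide x 32 high, steel, on a round flange of radius 25 mm whose top is 18 mm below this point. The bar lies along machine y when unlocked and along machine x when locked.
- lock_press (a joint): How far the lock head is pressed down, m: 0 up, 0.011 fully down; a spring pushes back with 3 N at the top to 8.5 N fully down. The head turns only when pressed 8 mm or more. When caught it rests at about 0.005.
- lock_turn (a joint): Angle of the lock head, rad: 0 unlocked, 1.57 locked, growing clockwise seen from above. Released beyond about 1.4 it springs up into the catch.
- wheel1_mid (a point): Centre of a white grinding wheel: a plain ring 60 mm outside diameter, 24 mm bore, 22 mm high (origin half-way up), 80 to 150 g, standing flat (own z = its axis). Absent (None) in some runs.
- wheel2_mid (a point): Centre of a white grinding wheel: a plain ring 60 mm outside diameter, 24 mm bore, 22 mm high (origin half-way up), 80 to 150 g, standing flat (own z = its axis). Absent (None) in some runs.
- wheel3_mid (a point): Centre of a white grinding wheel: a plain ring 60 mm outside diameter, 24 mm bore, 22 mm high (origin half-way up), 80 to 150 g, standing flat (own z = its axis). Absent (None) in some runs.
- disc: Bystander, not to be disturbed: solid steel disc 52 mm diameter, 14 mm high, origin at its underside.
- file_handled: Bystander, not to be disturbed: wood-handled tool 200 mm long, lying.
- tin: Bystander, not to be disturbed: tin can 64 mm diameter, 75 mm high, origin at its underside.
- offcut: Bystander, not to be disturbed: pale wooden block 90 x 50 x 35 mm.
- spanner: Bystander, not to be disturbed: steel spanner 180 mm long, lying.
- mallet: Bystander, not to be disturbed: hammer 260 mm long, lying.
- pot: Bystander, not to be disturbed: dark steel pot 70 mm diameter, 80 mm high, origin at its underside.
There are look-alikes about, which are no part of the job. What is shaped like the part that bears wheel3_mid but purple is not meant. Leave any orange look-alike of the part that bears wheel1_mid alone.

How it is judged:
By the outcome, as a careful person would: the job done as asked, in the order asked, and still so for the second after the job is handed in, with the robot touching nothing.
Of wheel1, wheel2, wheel3 only 2 to 3 are there at a start; the rules pass over those that are not, and their reading is None.
At some moment in a run one of wheel1, wheel2, wheel3 may be knocked a few centimetres aside while the robot is not near it.
It also fails if it takes over 210 s, if anything falls off the work surface, if the arm or the gripper's body presses on something with over 40 N, if the wrist force passes 120 N, or if a joint passes its speed limit or range.

ROBOT

A 6-joint arm with a two-finger parallel gripper is mounted at the origin on the work surface. World frame = base frame: x ahead of the robot, y to its left, z up, the work surface at z = 0. Lengths are in mm, angles in rad, forces in N, time in s.
With the tool pointing down it reaches from about 350 to 725 mm from the base axis. Payload 6 kg.
Tool frame: the origin (TCP) lies midway between the tips of the shut fingers; the grasp point (between the pads) lies 19 mm behind it; z points along the fingers, y is the line along which they close (so a half turn about z gives the same grasp; the last joint's range is limited). The gripper opens to 85 mm and grips with 20 to 120 N. Pads are 22 mm wide; open, the fingers measure 114 mm over their backs; the gripper's body (76 mm by 85 mm) begins 54 mm behind the grasp point. The pads swing forward as they close: fully open they stand 13 mm farther back than shut.
Start: joints at [-0.828, 0.04, 0.085, 0, -1.615, -0.334], TCP at [238.511, -550.532, 231.261] pointing down, gripper open.
Joint ranges: [-2.56, 2.56], [-1.29, 2.01], [-1.08, 1.49], [-3.29, 1.98], [-2.81, -0.18], [-2.99, 2.99]. Speed limits (rad/s): [2.57, 2.57, 3.01, 3.14, 3.14, 3.14].

INTERFACE

Orientations are given as [roll, pitch, yaw] about the fixed x, y, z axes, in that order (R = Rz(yaw) Ry(pitch) Rx(roll)).
In Python, from cell import status, vision, workorder gives the robot as it stands.
- The arm moves only by the shell command python3 -m pendant 'ROWS'. ROWS is JSON, a list of rows, each a list of 5 numbers: the closure, from -1 (fully open) to 1 (shut), then the shift along the tool's x, y, z in mm, then the turn about the tool's z in rad. A call has 1 to 10 rows; each row shifts and turns the commanded pose from where the row before left it, along the tool's axes as they then stand; what a row does not reach is not made up. A row lasts 1/8 s, in which the tool goes at most 62.5 mm and 10.7 degrees, less where a joint would pass 70% of its speed; a pose out of reach is approached as far as the arm can. A call with a gripper value outside its range is refused whole. The fingers move at their own pace and stop on an object; the grip force is fixed at half the most. Time passes only in rows, so rows that do not move let the fingers close. It gives the time, the measured TCP pose, the force and the opening at its end, in the units of the state.
- status.get_obs(): the state, without advancing time (a new reading comes with each control period).
- vision.snapshot(name): name is "scene" or "side" or "wrist"; returns the picture (384x512x3 uint8, red, green, blue); there is no depth.
- vision.camera_params(name): a dict with "intrinsics" (3x3 intrinsics, pixels), "R" (3x3) and "t" (3): a world point X has camera coordinates R X + t. Camera axes: x right, y down, z forward; pixel columns grow to the right and rows downward; lengths in mm; the calibration is good to about 2 mm. The wrist camera is an equidistant fisheye: a pixel r from the principal point sees the ray r / f radians off the axis. A picture is of the moment at which its call begins: read the wrist's pose just before it. camera_params takes no time and is no camera call; for the wrist camera it gives the pose at the moment of the call.
- workorder.finish_job(): hands the job in, once; it reports no verdict.
Trained networks look in the newest picture that a camera, given by its name, has taken for a name from the list of things; names that differ only in an ending like _2 or _b are one class to them, and where a whole thing is asked for, a point or a joint stands for the part that bears it (a point fixed in the world has none). Each returns a list of dicts, best first, with "score" (0 to 1); they miss things now and then, are a little off and sometimes report something else, mostly with a low value. They report only what shows in the picture. A call takes as long as a camera call. They do not tell look-alikes from the thing itself.
- vision.spot_in(camera, thing): "point" ([column, row] in pixels, amid what is visible of it).
- vision.mark_of(camera, thing): "point" ([column, row] in pixels: a listed point, or the origin of a listed thing).
The state is a dict: "t": time; "q": joint angles; "qd": joint speeds; "tau": joint torques, N m; "position": TCP position; "orientation": TCP orientation; "contact_force": force on the tool from outside, world axes, zero at the start; "torque": the same for the moment, N m; "grip_width": finger opening in mm.
Only numpy, scipy, OpenCV 4.12 (cv2) and the standard library are available. Lean on these libraries where they do the work, as an engineer would, in place of code of your own. Each camera call takes 0.05 s, during which the arm holds its last target. There are 200 camera calls.

## Working session

There is one attempt and no reset: what is moved stays moved. The work goes in short steps, Python scripts to look and compute and a shell command to move; the robot and the scene stay as the last step left them, time stands still between calls to the robot, and variables do not carry over. Pictures are saved under pics/ and viewed, on a budget of 14 in all, crops included, one or two more only if the job needs it, and the job is handed in when it is done.

```bash
ls; mkdir -p pics; python3 - <<'E'
from cell import status,vision
import cv2,numpy as np
print(status.get_obs())
a=vision.snapshot("scene");b=vision.snapshot("side")
cv2.imwrite("pics/a.png",a[:,:,::-1]);cv2.imwrite("pics/b.png",b[:,:,::-1])
for n in("scene","side"):
  p=vision.camera_params(n);print(n,{k:np.round(v,3).tolist() for k,v in p.items()})
  for th in("machine","head","hub","rim_gap","mandrel_seat","pointer","index_tip","lock_grip","wheel1_mid"):
    print(th,[(np.round(d["point"]).tolist(),round(d["score"],2)) for d in vision.mark_of(n,th)])
E
```

```text
pics
{'t': 0.0, 'q': array([-8.28306248e-01,  4.07883294e-02,  8.38142027e-02, -4.65886638e-04,
       -1.61549535e+00, -3.33704908e-01]), 'qd': array([-8.05354559e-04,  8.11634811e-05,  9.85286212e-04, -7.62727208e-04,
       -5.31240823e-04,  3.87330973e-04]), 'tau': array([ 1.35092279e-03, -3.68229568e+01,  3.47425175e+01,  6.93233907e+00,
       -5.38908309e-03, -3.19405524e-05]), 'position': array([ 238.44608154, -550.22782191,  230.29360002]), 'orientation': array([ 3.13985935e+00, -1.08251237e-04, -2.73278696e+00]), 'contact_force': array([-0.22856843, -0.03885737, -0.04013675]), 'torque': array([ 0.03491246,  0.00701208, -0.01357491]), 'grip_width': 85.52574493663042}
scene {'intrinsics': [[484.637, 0.0, 252.959], [0.0, 484.637, 197.515], [0.0, 0.0, 1.0]], 'R': [[-0.71, 0.704, -0.013], [0.589, 0.583, -0.56], [-0.387, -0.405, -0.828]], 't': [357.373, -239.683, 2021.619]}
machine []
head [([269.0, 212.0], 0.57)]
hub [([194.0, 164.0], 0.85)]
rim_gap [([190.0, 180.0], 0.58), ([249.0, 218.0], 0.21)]
mandrel_seat [([251.0, 218.0], 0.62)]
pointer [([264.0, 205.0], 0.67)]
index_tip []
lock_grip [([264.0, 189.0], 0.52)]
wheel1_mid [([369.0, 277.0], 0.56), ([340.0, 264.0], 0.52), ([242.0, 151.0], 0.35)]
side {'intrinsics': [[420.183, 0.0, 254.209], [0.0, 420.183, 191.322], [0.0, 0.0, 1.0]], 'R': [[-0.989, -0.15, 0.008], [-0.116, 0.726, -0.678], [0.096, -0.671, -0.735]], 't': [539.558, 156.946, 1204.771]}
machine [([252.0, 209.0], 0.67)]
head [([254.0, 223.0], 0.9), ([207.0, 146.0], 0.74)]
hub [([268.0, 143.0], 0.73)]
rim_gap [([245.0, 143.0], 0.62), ([276.0, 216.0], 0.38)]
mandrel_seat [([254.0, 219.0], 0.46)]
pointer [([276.0, 220.0], 0.53), ([180.0, 215.0], 0.44)]
index_tip [([280.0, 242.0], 0.41)]
lock_grip [([348.0, 354.0], 0.51)]
wheel1_mid [([274.0, 344.0], 0.7)]
```

```bash
python3 - <<'E'
import cv2
for n in "ab":
  cv2.imwrite(f"pics/{n}2.png",cv2.resize(cv2.imread(f"pics/{n}.png"),(800,600),interpolation=cv2.INTER_CUBIC))
E
```

```text
(no output)
```

View pics/a2.png

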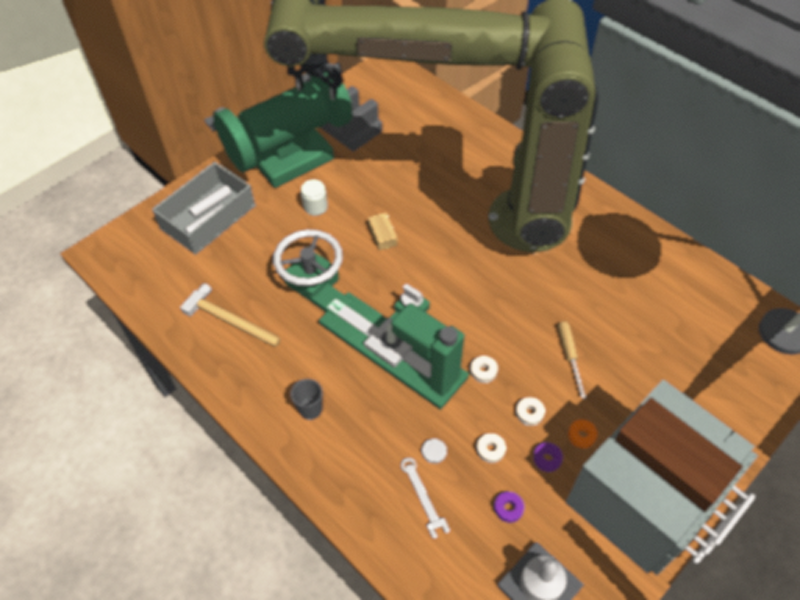

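View pics/b2.png

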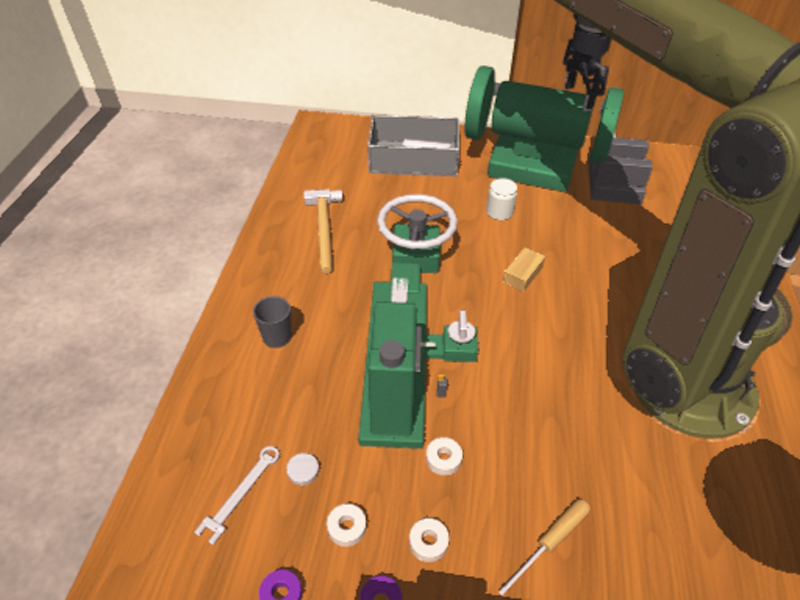

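```bash
cat > h.py <<'E'
import numpy as np,cv2
from cell import status,vision
from scipy.spatial.transform import Rotation as Ro
np.set_printoptions(suppress=True,precision=1)
def ray(cam,uv,p=None):
    p=p or vision.camera_params(cam);K=np.array(p["intrinsics"]);R=np.array(p["R"]);t=np.array(p["t"])
    v=np.array([(uv[0]-K[0,2])/K[0,0],(uv[1]-K[1,2])/K[1,1]])
    if cam=="wrist":
        th=np.hypot(*v);d=np.array([*(v/max(th,1e-9)*np.sin(th)),np.cos(th)])
    else: d=np.array([*v,1.])
    return -R.T@t,R.T@d
def bp(cam,uv,z,p=None):
    o,d=ray(cam,uv,p);return (o+d*(z-o[2])/d[2])[:2]
def pj(cam,X,p=None):
    p=p or vision.camera_params(cam);K=np.array(p["intrinsics"]);c=np.array(p["R"])@np.array(X)+np.array(p["t"])
    if cam=="wrist":
        r=np.hypot(c[0],c[1]);v=c[:2]/max(r,1e-9)*np.arctan2(r,c[2])
    else: v=c[:2]/c[2]
    return v*K[0,0]+K[:2,2]
def pose():
    s=status.get_obs();return s["position"],Ro.from_euler("xyz",s["orientation"]).as_matrix()
def rel(X,yaw_dir=None):
    """tool-frame shift from TCP to world X"""
    p,R=pose();return R.T@(np.array(X)-p)
E
python3 - <<'E'
from h import *
s=.64
for n,uv,z in [("hub",(417,222),105),("colcap",(392,352),230),("lock",(462,322),80),("idx",(441,379),52),("w",(444,456),22),("w",(346,524),22),("w",(429,540),22),("bed corner front-left",(360,443),0),("bed corner R",(425,443),0),("bedR top",(425,435),26),("bedL top",(361,435),26),
 ("bed back L",(374,282),26)]:
  print(n,bp("side",(uv[0]*s,uv[1]*s),z))
for n,uv,z in [("hub",(308,258),105),("colcap",(448,334),230),("lock",(413,295),80),("w",(484,366),22),("w",(531,409),22),("w",(491,446),22),("bed corner",(441,405),0),("bedcorner",(466,377),0)]:
  print("S",n,bp("scene",(uv[0]*s,uv[1]*s),z))
# rim ellipse via white pixels
E
```

```text
hub [ 543.4 -248.7]
colcap [526.5 189.3]
lock [429.2 -15. ]
idx [454.1  97.2]
w [433.5 228.4]
w [568.9 366.2]
w [441.4 371.3]
bed corner front-left [577.3 213.6]
bed corner R [468.  196.4]
bedR top [469.  196.6]
bedL top [574.8 213.2]
bed back L [ 615.4 -141.2]
S hub [ 548.5 -251.1]
S colcap [530.9 185.3]
S lock [435.7  -7.2]
S w [434.1 221. ]
S w [443.  367.8]
S w [572.3 363.2]
S bed corner [568.  212.2]
S bedcorner [474.7 203.8]
```

```bash
python3 - <<'E'
from h import *
print(rel([500,-250,330]), vision.camera_params("wrist"))
p,R=pose();print(R)
E
```

```text
[-359.4  171.8  -98.7] {'intrinsics': array([[297.3,   0. , 258.5],
       [  0. , 297.3, 185.4],
       [  0. ,   0. ,   1. ]]), 'R': array([[-0.4,  0.9, -0. ],
       [ 0.9,  0.4,  0.3],
       [ 0.3,  0.1, -1. ]]), 't': array([600.7, -39.4, 379.6])}
[[-0.9 -0.4 -0. ]
 [-0.4  0.9  0. ]
 [ 0.   0.  -1. ]]
```

```bash
python3 -m pendant '[[0,0,0,-50,0],[0,0,0,-50,0]]'; python3 -m pendant '[[0,-40,19,0,0],[0,-40,19,0,0],[0,-40,19,0,0],[0,-40,19,0,0],[0,-40,19,0,0],[0,-40,19,0,0],[0,-40,19,0,0],[0,-40,19,0,0],[0,-40,20,0,0],[0,0,0,0,0]]'
python3 - <<'E'
from h import *
import pickle
print(pose()[0]);pr=vision.camera_params("wrist");a=vision.snapshot("wrist");pickle.dump((pr,a),open("w1.pkl","wb"))
cv2.imwrite("pics/w1.png",a[:,:,::-1])
for th in("hub","rim_gap","lock_grip","mandrel_seat","index_tip","pointer"):
    for d in vision.mark_of("wrist",th): print(th,d["point"],d["score"],bp("wrist",d["point"],{"lock_grip":74,"mandrel_seat":50,"pointer":52,"index_tip":52}.get(th,105),pr))
E
```

```text
t: 1.25
position: [238.2, -550.3, 332.2]
orientation: [3.141, -0.001, -2.733]
contact_force: [1.0, -0.6, 0.8]
grip_width: 52.1
t: 2.5
position: [501.9, -247.4, 330.4]
orientation: [3.14, -0.001, -2.729]
contact_force: [-0.6, -0.6, 0.1]
grip_width: 42.8
[ 501.9 -247.4  330.4]
hub [350.3, 213.6] 0.54 [524.3 -99.2]
rim_gap [243.9, 237.0] 0.79 [ 614.5 -220.9]
lock_grip [411.5, 169.9] 0.59 [430.7 -25. ]
mandrel_seat [395.4, 239.3] 0.77 [547.9  31. ]
mandrel_seat [412.3, 167.1] 0.31 [425.9 -10.9]
index_tip [440.0, 207.1] 0.45 [462.   81.4]
pointer [244.6, 237.2] 0.3 [ 640.4 -211.5]
```

View pics/w1.png

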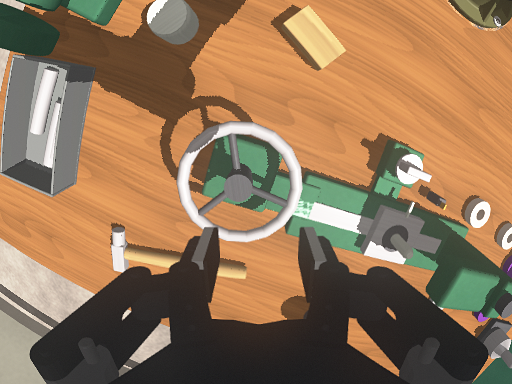

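```bash
python3 - <<'E'
from h import *
import pickle
pr,a=pickle.load(open("w1.pkl","rb"))
B=lambda u,z:bp("wrist",u,z,pr)
# rim ellipse: bright grey pixels
pts=[(239,123),(239,241),(178,183),(301,184)]
print([B(u,105) for u in pts])
print("hub top",B((239,186),112),"lock",B((411,169),80),"mand",B((400,237),110),"idx",B((438,200),52),"ptr",B((411,207),52))
h=B((239,186),108)
for u in [(234,137),(204,213),(290,204),(244,239)]:
  d=B(u,105)-h;print(u,np.hypot(*d),np.arctan2(d[1],d[0]))
print(pr["R"],-pr["R"].T@pr["t"])
E
```

```text
[array([ 473.3, -286.8]), array([ 623.1, -224.7]), array([ 577.4, -331.6]), array([ 513.8, -182.2])]
hub top [ 546.4 -255.6] lock [430.  -30.3] mand [525.7  -7.4] idx [452.8  69.1] ptr [485.2  23.6]
(234, 137) 63.403146651025224 -2.6438959999175755
(204, 213) 62.60117168053524 -0.48094208296575647
(290, 204) 71.9533481208342 1.612388587332693
(244, 239) 78.33896261138217 0.47527978485627054
[[-0.4  0.9  0. ]
 [ 0.9  0.4  0.3]
 [ 0.3  0.1 -1. ]] [ 433.6 -277.9  473.9]
```

```bash
python3 - <<'E'
from h import *
s=status.get_obs();print(np.round(s["q"],3),np.round(s["orientation"],3))
# target: gap at -1.57
print(rel([546,-256-75,200]))
E
```

```text
[-0.1 -0.   0.2  0.  -1.8 -1.1] [-3.1  0.  -2.7]
[-10.3 -92.3 131.6]
```

```bash
python3 -m pendant '[[0,0,0,0,-0.137],[0,0,0,0,-0.137],[0,0,0,0,-0.137],[0,-22,-42,40,0],[0,-22,-42,40,0],[0,0,0,40,0],[0,0,0,0,0]]'; python3 - <<'E'
from h import *
import pickle
print(status.get_obs()["orientation"],rel([546,-331,85]))
pr=vision.camera_params("wrist");a=vision.snapshot("wrist")
cv2.imwrite("pics/w2.png",a[:,:,::-1])
for th in("hub","rim_gap"):
    for d in vision.mark_of("wrist",th): print(th,d["point"],d["score"],bp("wrist",d["point"],105,pr))
print(pj("wrist",[546,-331,105],pr),pj("wrist",[546,-256,105],pr))
E
```

```text
t: 3.72
position: [590.3, -274.8, 206.6]
orientation: [3.134, -0.004, -2.323]
contact_force: [-0.1, -0.6, 1.1]
grip_width: 42.7
[ 3.1 -0.  -2.3] [ 70.8  -6.9 121.8]
hub [309.4, 166.6] 0.98 [ 547.1 -257.1]
hub [474.0, 284.2] 0.67 [479.6  11.3]
rim_gap [277.5, 243.5] 0.95 [ 616.2 -221.3]
rim_gap [477.4, 284.1] 0.24 [475.3  16.8]
[251.  101.5] [311.2 166.7]
```

View pics/w2.png

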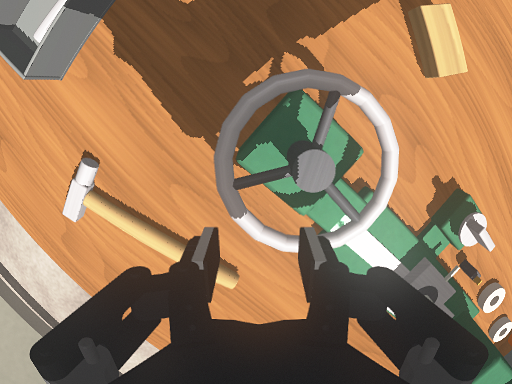

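```bash
python3 -m pendant '[[0,0,0,0,0.164],[0,0,0,0,0.164],[0,0,0,0,0.164],[0,0,0,0,0.164],[0,0,0,0,0.164],[0,22,-29,0,0],[0,21,-28,0,0],[0,0,0,0,0]]'; python3 - <<'E'
from h import *
s=status.get_obs();print(s["q"],s["orientation"],rel([547,-332,85]))
E
```

```text
t: 4.88
position: [548.1, -333.8, 215.6]
orientation: [-3.139, 0.006, 3.139]
contact_force: [0.4, 0.5, 0.7]
grip_width: 42.8
[-0.2  0.1  0.2  0.  -1.6 -1.3] [-3.1  0.   3.1] [  1.9   2.1 130.6]
```

```bash
python3 -m pendant '[[0,2,2,40,0],[0,0,0,40,0],[0,0,0,40,0],[0,0,0,10,0],[0,0,0,0,0],[1,0,0,0,0],[1,0,0,0,0],[1,0,0,0,0],[1,0,0,0,0]]'
```

```text
t: 6.0
position: [547.8, -330.6, 84.1]
orientation: [-3.139, 0.003, -3.141]
contact_force: [-0.5, -0.8, 7.0]
grip_width: 15.0
```

```bash
python3 -m pendant '[[1,-7.5,0.4,0,-0.1],[1,-7.5,0.4,0,-0.1],[1,-7.5,0.4,0,-0.1],[1,-7.5,0.4,0,-0.1]]'
```

```text
t: 6.5
position: [576.3, -324.2, 84.1]
orientation: [-3.14, 0.0, -2.738]
contact_force: [-6.7, 2.7, 9.7]
grip_width: 15.0
```

```bash
for i in 1; do python3 -m pendant '[[1,-10.5,0.7,0,-0.14],[1,-10.5,0.7,0,-0.14],[1,-10.5,0.7,0,-0.14],[1,-10.5,0.7,0,-0.14],[1,-10.5,0.7,0,-0.14],[1,-10.5,0.7,0,-0.14],[1,-10.5,0.7,0,-0.14]]'; done; python3 - <<'E'
from h import *
pr=vision.camera_params("wrist");a=vision.snapshot("wrist");b=vision.snapshot("side");cv2.imwrite("pics/b3.png",b[:,:,::-1])
cv2.imwrite("pics/w3.png",a[:,:,::-1])
for c in("wrist","side"):
 for th,z in(("mandrel_seat",50),("pointer",52),("index_tip",52),("hub",105)):
    for d in vision.mark_of(c,th): print(c,th,d["point"],d["score"],bp(c,d["point"],z,pr if c=="wrist" else None))
E
```

```text
t: 7.38
position: [618.9, -269.6, 84.1]
orientation: [3.138, -0.002, -1.758]
contact_force: [-13.9, 0.3, 12.0]
grip_width: 15.1
wrist pointer [401.4, 253.7] 0.17 [ 521.2 -218.7]
wrist hub [402.2, 253.5] 0.59 [ 546.2 -256.4]
side mandrel_seat [297.0, 208.3] 0.45 [424.4 -33.2]
side mandrel_seat [251.5, 208.5] 0.44 [556.  -11.5]
side mandrel_seat [314.4, 134.2] 0.43 [ 392.4 -380.3]
side mandrel_seat [276.8, 240.9] 0.29 [469.5  92.5]
side pointer [278.2, 208.6] 0.68 [478.6 -21.7]
side index_tip [283.8, 292.2] 0.54 [434.4 246.5]
side index_tip [281.3, 239.8] 0.41 [457.7  88.4]
side hub [266.0, 141.0] 0.76 [ 546.9 -253.5]
```

```bash
python3 -m pendant '[[1,-10.5,0.7,0,-0.14],[1,-10.5,0.7,0,-0.14],[1,-10.5,0.7,0,-0.14],[1,-10.5,0.7,0,-0.14],[1,-10.5,0.7,0,-0.14],[1,0,0,0,0]]';  python3 -m pendant '[[1,-5.2,0.2,0,-0.07],[1,-5.2,0.2,0,-0.07]]'; python3 -m pendant '[[1,-5.2,0.2,0,-0.07],[1,-5.2,0.2,0,-0.07]]'
```

```text
t: 8.62
position: [610.5, -219.9, 84.1]
orientation: [3.137, -0.001, -1.061]
contact_force: [-11.9, -3.4, 10.1]
grip_width: 14.9
t: 8.88
position: [605.2, -211.9, 84.0]
orientation: [3.137, -0.001, -0.922]
contact_force: [-11.1, -6.4, 10.3]
grip_width: 15.3
t: 9.12
position: [598.6, -204.2, 84.0]
orientation: [3.137, -0.001, -0.782]
contact_force: [-9.4, -6.5, 9.4]
grip_width: 15.6
```

```bash
for i in 1; do python3 -m pendant '[[1,-5.2,0.2,0,-0.07],[1,-5.2,0.2,0,-0.07]]'; done; python3 -m pendant '[[1,-5.2,0.2,0,-0.07]]';python3 -m pendant '[[1,-5.2,0.2,0,-0.07]]'; python3 - <<'E'
from h import *
b=vision.snapshot("side")
p,R=pose();print(R.T@status.get_obs()["contact_force"],status.get_obs()["q"][5])
for th,z in(("mandrel_seat",50),("pointer",52)):
    for d in vision.mark_of("side",th): print(th,d["point"],d["score"],bp("side",d["point"],z))
E
```

```text
t: 9.38
position: [590.9, -197.4, 84.1]
orientation: [3.137, -0.001, -0.642]
contact_force: [-8.7, -6.9, 9.0]
grip_width: 15.1
t: 9.5
position: [586.7, -194.5, 84.0]
orientation: [3.137, -0.001, -0.572]
contact_force: [-7.7, -7.8, 8.5]
grip_width: 15.5
t: 9.62
position: [582.4, -191.8, 84.0]
orientation: [3.138, -0.001, -0.502]
contact_force: [-7.7, -7.9, 7.8]
grip_width: 15.0
[-2.1 10.8 -7.1] 1.0607148785396765
mandrel_seat [254.7, 202.3] 0.77 [550.3 -36.8]
mandrel_seat [278.3, 239.6] 0.35 [465.9  87.5]
pointer [275.1, 201.5] 0.46 [490.8 -47.7]
```

```bash
for i in 1; do python3 -m pendant '[[1,-5.2,0.2,0,-0.07]]'; done; python3 -m pendant '[[1,-5.2,0.2,0,-0.07]]';python3 -m pendant '[[1,-4,0.1,0,-0.05]]'; python3 - <<'E'
from h import *
p,R=pose();print(R.T@status.get_obs()["contact_force"],status.get_obs()["torque"])
E
python3 -m pendant '[[1,-4,0.1,0,-0.05]]'; python3 - <<'E'
from h import *
p,R=pose();print(R.T@status.get_obs()["contact_force"],status.get_obs()["torque"])
E
```

```text
t: 9.9
position: [578.5, -189.7, 84.0]
orientation: [3.138, -0.002, -0.432]
contact_force: [-6.1, -9.4, 6.8]
grip_width: 14.9
t: 10.02
position: [574.7, -187.9, 84.1]
orientation: [3.138, -0.005, -0.362]
contact_force: [11.9, -19.8, -5.3]
grip_width: 14.9
t: 10.15
position: [573.6, -187.6, 84.1]
orientation: [3.138, -0.011, -0.312]
contact_force: [19.7, -22.6, -7.8]
grip_width: 14.9
[25.6 15.5  8.1] [-7.2 -6.  -0.3]
t: 10.28
position: [570.7, -186.6, 84.4]
orientation: [3.138, -0.013, -0.263]
contact_force: [18.0, -16.3, -1.2]
grip_width: 14.7
[21.6 11.1  1.5] [-5.8 -6.2 -0.5]
```

```bash
python3 -m pendant '[[0.2,0,0,0,0],[0,0,0,0,0],[0,0,0,-30,0],[0,0,0,-50,0],[0,0,0,-50,0],[0,0,0,-50,0],[-1,0,0,-50,0]]'; python3 -m pendant '[[-1,-32,-28,0,-0.13],[-1,-32,-28,0,-0.13],[-1,-32,-28,0,0],[-1,0,0,0,0],[-1,0,0,0,0]]'; python3 - <<'E'
from h import *
import pickle
pr=vision.camera_params("wrist");a=vision.snapshot("wrist");pickle.dump((pr,a),open("w4.pkl","wb"))
cv2.imwrite("pics/w4.png",a[:,:,::-1])
print(status.get_obs()["orientation"])
for th,z in(("mandrel_seat",50),("pointer",52),("hub",105),("lock_grip",74),("index_tip",52),("wheel1_mid",11),("head",147),("machine",0)):
    for d in vision.mark_of("wrist",th): print(th,d["point"],d["score"],bp("wrist",d["point"],z,pr))
E
```

```text
t: 11.15
position: [566.4, -181.7, 312.9]
orientation: [-3.141, 0.0, -0.261]
contact_force: [0.9, -0.1, -0.0]
grip_width: 59.3
t: 11.78
position: [483.0, -86.6, 311.4]
orientation: [-3.141, -0.0, -0.001]
contact_force: [0.9, -0.8, -0.1]
grip_width: 85.4
[-3.1  0.  -0. ]
mandrel_seat [227.8, 100.1] 0.91 [554.6 -45.5]
pointer [234.0, 152.0] 0.96 [483.1 -53. ]
hub [393.7, 113.6] 0.94 [ 544.8 -256. ]
lock_grip [203.6, 189.9] 0.89 [435.3 -11.9]
index_tip [136.7, 166.3] 0.78 [464.6  92.8]
index_tip [51.8, 55.1] 0.67 [650.4 239. ]
wheel1_mid [18.7, 111.8] 0.74 [568.5 366.2]
wheel1_mid [26.9, 175.9] 0.69 [442.5 366.4]
wheel1_mid [231.8, 100.6] 0.66 [553.3 -47.5]
wheel1_mid [31.8, 16.8] 0.57 [745.8 327.7]
machine [233.1, 99.7] 0.74 [554.5 -48.5]
machine [343.2, 244.1] 0.23 [ 309.3 -237.3]
```

View pics/w4.png

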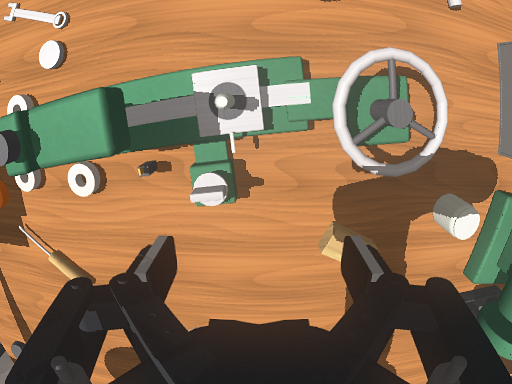

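```bash
python3 -m pendant '[[-1,-7,-45,0,0],[-1,-7,-45,0,0],[-1,-7,-45,0,0],[-1,-7,-45,0,0],[-1,-7,-45,0,0],[-1,-7,-45,0,0],[-1,-7,-41,40,0],[-1,0,0,50,0],[-1,0,0,0,0]]'; cat > look.py <<'E'
from h import *
import sys
name=sys.argv[1]
pr=vision.camera_params("wrist");a=vision.snapshot("wrist");cv2.imwrite(f"pics/{name}.png",a[:,:,::-1])
s=status.get_obs();print(s["position"],s["orientation"],s["q"][5],s["t"])
for x in sys.argv[2:]:
    th,z=x.split(":");z=float(z)
    for d in vision.mark_of("wrist",th):
        if d["score"]>.35:
            w=bp("wrist",d["point"],z,pr);print(th,d["point"],round(d["score"],2),w,"rel",rel([*w,0])[:2])
E
python3 look.py w5 wheel1_mid:11 file_handled:10 disc:0 index_tip:52
```

```text
t: 13.35
position: [432.9, 223.4, 217.2]
orientation: [3.136, 0.006, -0.001]
contact_force: [1.2, 0.6, 0.8]
grip_width: 85.1
[434.3 223.5 221.1] [ 3.1  0.  -0. ] 0.6792263606967097 13.4
wheel1_mid [73.4, 179.1] 0.84 [409.8 481.7] rel [ -26.5 -257.8]
wheel1_mid [145.5, 150.4] 0.72 [446.  363.1] rel [  10.  -139.2]
file_handled [171.6, 263.4] 0.6 [283.4 345.9] rel [-153.3 -121. ]
disc [264.3, 154.1] 0.53 [436.6 214.7] rel [ 0.2 10.1]
index_tip [377.5, 143.8] 0.87 [460.4  90.3] rel [ 24.5 134.5]
```

View pics/w5.png

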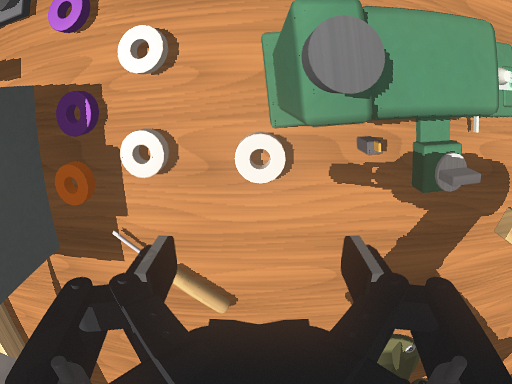

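```bash
cat > ring.py <<'E'
from h import *
import sys
from scipy.optimize import minimize
# match the silhouette of a ring (R30, height 22, bore 12) near a first guess against white pixels
def fit(a,pr,g,z0=0.):
    hsv=cv2.cvtColor(a,cv2.COLOR_RGB2HSV)
    m=((hsv[...,1]<60)&(hsv[...,2]>105)).astype(np.uint8)
    t=np.linspace(0,2*np.pi,48)
    def model(c):
        im=np.zeros(m.shape,np.uint8)
        P=[np.array([pj("wrist",[c[0]+30*np.cos(k),c[1]+30*np.sin(k),z],pr) for k in t]) for z in(z0,z0+22)]
        cv2.fillConvexPoly(im,cv2.convexHull((np.vstack(P)*16).astype(np.int32)),1,shift=4)
        q=np.array([pj("wrist",[c[0]+12*np.cos(k),c[1]+12*np.sin(k),z0+22],pr) for k in t])
        cv2.fillConvexPoly(im,(q*16).astype(np.int32),0,shift=4)
        return im
    box=cv2.dilate(model(g),np.ones((41,41)))
    f=lambda c:float(np.sum((model(c)!=m)[box>0]))
    r=minimize(f,g,method="Nelder-Mead",options=dict(initial_simplex=[g,[g[0]+8,g[1]],[g[0],g[1]+8]],xatol=.3))
    return r.x,r.fun
if __name__=="__main__":
    pr=vision.camera_params("wrist");a=vision.snapshot("wrist")
    for x in sys.argv[1:]:
        g=[float(k) for k in x.split(",")]
        c,e=fit(a,pr,g);print(x,"->",c,e,"rel",rel([*c,3]))
E
python3 ring.py 434,223 446,363 569,365; python3 - <<'E'
from h import *
print(bp("wrist",(260,157.5),22))
E
```

```text
434,223 -> [436.3 220.1] 244.0 rel [  0.4   4.7 220.8]
446,363 -> [443.4 364.9] 283.0 rel [   7.1 -140.1  221.2]
569,365 -> [572.3 361.4] 299.0 rel [ 136.  -136.9  221.6]
[439.9 222.7]
```

```bash
python3 -m pendant '[[-1,1,2.5,50,0],[-1,0,0,50,0],[-1,0,0,50,0],[-1,0,0,40,0],[-1,0,0,20,0],[-1,0,0,9,0],[-1,0,0,0,0]]'; python3 -m pendant '[[1,0,0,0,0],[1,0,0,0,0],[1,0,0,0,0],[1,0,0,0,0]]'
```

```text
t: 14.52
position: [435.9, 221.9, 3.0]
orientation: [-3.141, -0.001, -0.002]
contact_force: [-0.1, 0.2, 1.0]
grip_width: 85.5
t: 15.02
position: [436.4, 222.5, 4.0]
orientation: [-3.14, -0.002, -0.001]
contact_force: [-0.9, -0.9, 6.3]
grip_width: 56.8
```

```bash
python3 -m pendant '[[1,0,0,-20,0],[1,0,0,-40,0],[1,0,0,-50,0],[1,0,0,-50,0],[1,0,0,-50,0],[1,0,0,-50,0],[1,0,0,-30,0],[1,0,0,0,0]]'; python3 -m pendant '[[1,17,38.2,0,0],[1,17,38.2,0,0],[1,17,38.2,0,0],[1,17,38.2,0,0],[1,17,38.2,0,0],[1,17,38.2,0,0],[1,17,38.2,30,0],[1,0,0,50,0],[1,0,0,20,0],[1,0,0,0,0]]'; python3 look.py w6 mandrel_seat:50 hub:105 wheel1_mid:170
```

```text
t: 16.02
position: [436.0, 222.1, 294.9]
orientation: [-3.138, -0.003, -0.002]
contact_force: [0.0, -0.1, -1.6]
grip_width: 56.8
t: 17.27
position: [553.2, -45.8, 190.8]
orientation: [3.141, 0.003, -0.001]
contact_force: [-0.3, 1.0, -0.1]
grip_width: 56.9
[554.1 -45.8 193.1] [ 3.1 -0.  -0. ] 1.2904586685154535 17.325
mandrel_seat [257.9, 173.3] 0.92 [553.5 -45.6] rel [-1.7 -0.1]
mandrel_seat [139.4, 249.1] 0.38 [464.   91.9] rel [ -91.2 -137.5]
hub [469.8, 194.9] 0.94 [ 547.7 -255.4] rel [ -7.6 209.9]
wheel1_mid [468.4, 195.6] 0.65 [ 570.3 -194.7] rel [ 15.  149.3]
wheel1_mid [379.0, 315.2] 0.45 [ 472.2 -139.7] rel [-83.2  94.3]
```

View pics/w6.png

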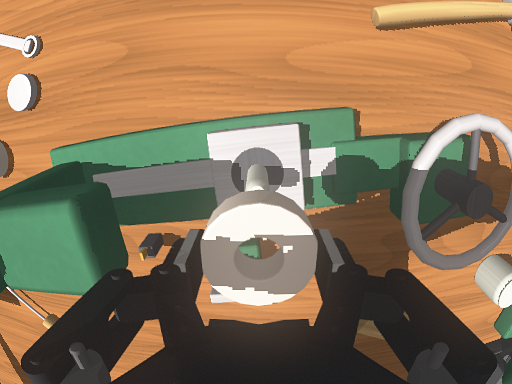

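```bash
python3 - <<'E'
from h import *
p,_=pose();print(p)
for z in(-4,18): print(pj("wrist",[p[0],p[1],p[2]+z]))
t=np.linspace(0,2*np.pi,13)[:-1]
for r,z in((12,18),(30,18),(30,-4)):
  q=np.array([pj("wrist",[p[0]+r*np.cos(k),p[1]+r*np.sin(k),p[2]+z]) for k in t]);print(r,z,q.min(0),q.max(0))
E
```

```text
[554.8 -45.5 194.7]
[258.1 237.7]
[258.1 257.9]
12 18 [233.5 236.1] [282.6 278. ]
30 18 [197.4 200.2] [318.7 304.8]
30 -4 [204.6 185.9] [311.6 281.7]
```

```bash
python3 -m pendant '[[1,-0.5,0,40,0],[1,0,0,35,0],[1,0,0,0,0]]'; python3 -m pendant '[[1,0,0,8,0],[1,0,0,7,0],[1,0,0,0,0]]';python3 -m pendant '[[1,0,0,10,0],[1,0,0,0,0]]'
```

```text
t: 17.85
position: [552.4, -45.7, 115.8]
orientation: [3.141, 0.004, -0.001]
contact_force: [-0.0, 0.6, -1.5]
grip_width: 56.8
t: 18.23
position: [553.5, -45.9, 102.4]
orientation: [-3.141, -0.0, -0.002]
contact_force: [-0.4, -0.7, -1.0]
grip_width: 57.1
t: 18.48
position: [553.0, -45.8, 91.2]
orientation: [-3.141, 0.001, -0.002]
contact_force: [0.0, 0.4, -1.8]
grip_width: 56.9
```

```bash
python3 -m pendant '[[1,0,0,12,0],[1,0,0,12,0],[1,0,0,8,0],[1,0,0,0,0]]'; python3 -m pendant '[[1,0,0,2,0],[1,0,0,0,0]]';python3 -m pendant '[[1,0,0,2,0],[1,0,0,0,0]]'
```

```text
t: 18.98
position: [553.1, -45.9, 59.2]
orientation: [-3.142, 0.001, -0.002]
contact_force: [0.5, -0.0, -0.4]
grip_width: 56.8
t: 19.23
position: [553.5, -46.0, 58.4]
orientation: [-3.142, -0.0, -0.002]
contact_force: [-1.4, -0.6, -2.2]
grip_width: 56.5
t: 19.48
position: [553.4, -46.0, 56.2]
orientation: [-3.142, 0.0, -0.002]
contact_force: [0.0, 1.0, -1.0]
grip_width: 56.9
```

```bash
python3 -m pendant '[[1,0,0,1.5,0],[1,0,0,0,0]]'; python3 -m pendant '[[1,0,0,1.5,0],[1,0,0,0,0]]'
```

```text
t: 19.73
position: [553.4, -45.9, 54.6]
orientation: [-3.142, 0.0, -0.002]
contact_force: [-1.0, 0.1, -1.4]
grip_width: 56.3
t: 19.98
position: [553.8, -46.0, 54.1]
orientation: [3.141, -0.001, -0.002]
contact_force: [-1.4, -0.5, 3.4]
grip_width: 56.8
```

```bash
python3 -m pendant '[[-1,0,0,0,0],[-1,0,0,0,0],[-1,0,0,-30,0],[-1,0,0,-50,0],[-1,0,0,-50,0],[-1,0,0,-50,0],[-1,0,0,-60,0],[-1,0,0,0,0]]'; python3 -m pendant '[[-1,-12,-45,0,0],[-1,-12,-45,0,0],[-1,-12,-45,0,0],[-1,-12,-45,0,0],[-1,-12,-45,0,0],[-1,-12,-45,0,0],[-1,-12,-45,0,0],[-1,-12,-45,40,0],[-1,-14,-51,50,0],[-1,0,0,0,0]]'; python3 ring.py 443,365 572,361
```

```text
t: 20.98
position: [555.0, -46.4, 299.3]
orientation: [-3.141, -0.01, -0.002]
contact_force: [-0.2, -0.2, -1.3]
grip_width: 85.4
t: 22.22
position: [443.5, 359.1, 204.1]
orientation: [3.135, 0.007, 0.001]
contact_force: [-0.8, -0.5, -0.2]
grip_width: 85.3
443,365 -> [444.  364.6] 281.0 rel [ -0.4  -7.1 204.4]
572,361 -> [571.5 361.9] 253.0 rel [127.   -4.4 204.1]
```

```bash
python3 -m pendant '[[-1,0,-6.5,50,0],[-1,0,0,50,0],[-1,0,0,50,0],[-1,0,0,34,0],[-1,0,0,12,0],[-1,0,0,6,0],[-1,0,0,0,0]]'; python3 -m pendant '[[-1,0,0,0,0]]';python3 -m pendant '[[1,0,0,0,0],[1,0,0,0,0],[1,0,0,0,0],[1,0,0,0,0]]'
```

```text
t: 23.15
position: [447.0, 365.1, 9.9]
orientation: [-3.14, -0.001, -0.002]
contact_force: [0.1, 0.3, 0.5]
grip_width: 85.2
t: 23.28
position: [446.8, 365.3, 10.0]
orientation: [-3.14, -0.002, -0.002]
contact_force: [-0.1, -0.7, 1.4]
grip_width: 85.4
t: 23.78
position: [446.8, 365.2, 10.1]
orientation: [-3.14, -0.002, -0.001]
contact_force: [-2.1, -0.4, 5.2]
grip_width: 57.1
```

```bash
python3 -m pendant '[[-1,0,0,0,0],[-1,0,0,0,0],[-1,-2.5,0,0,0],[-1,0,0,6.5,0],[-1,0,0,0,0]]'; python3 -m pendant '[[1,0,0,0,0],[1,0,0,0,0],[1,0,0,0,0],[1,0,0,0,0]]'
```

```text
t: 24.4
position: [443.2, 364.1, 0.9]
orientation: [3.14, 0.001, -0.002]
contact_force: [0.2, -0.4, -0.1]
grip_width: 85.9
t: 24.9
position: [444.1, 365.0, 2.8]
orientation: [-3.141, -0.001, -0.002]
contact_force: [-0.8, -0.0, 5.2]
grip_width: 58.1
```

```bash
python3 -m pendant '[[1,0,0,-20,0],[1,0,0,-40,0],[1,0,0,-50,0],[1,0,0,-50,0],[1,0,0,-50,0],[1,0,0,-50,0],[1,0,0,-40,0],[1,0,0,0,0]]'; python3 -m pendant '[[1,12.2,45.6,0,0],[1,12.2,45.6,0,0],[1,12.2,45.6,0,0],[1,12.2,45.6,0,0],[1,12.2,45.6,0,0],[1,12.2,45.6,0,0],[1,12.2,45.6,0,0],[1,12.2,45.6,0,0],[1,12.2,45.6,0,0],[1,0,0,0,0]]'; python3 -m pendant '[[1,0,0,50,0],[1,0,0,50,0],[1,0,0,0,0],[1,0,0,0,0]]';  python3 look.py w7 mandrel_seat:50 hub:105
```

```text
t: 25.9
position: [444.3, 365.1, 305.0]
orientation: [-3.137, -0.003, -0.002]
contact_force: [-0.0, 0.6, -1.8]
grip_width: 58.3
t: 27.15
position: [552.6, -48.5, 299.1]
orientation: [3.141, 0.004, -0.006]
contact_force: [0.6, -0.3, -2.5]
grip_width: 58.3
t: 27.65
position: [553.4, -45.9, 204.0]
orientation: [3.141, -0.002, -0.001]
contact_force: [0.3, -0.4, -0.1]
grip_width: 58.2
[553.8 -45.9 204.8] [ 3.1 -0.  -0. ] 1.2899249554153391 27.7
mandrel_seat [257.6, 168.0] 0.58 [556.6 -45.4] rel [ 1.9 -0.4]
hub [463.0, 193.9] 0.63 [ 545.1 -257. ] rel [ -9.2 211.4]
```

View pics/w7.png

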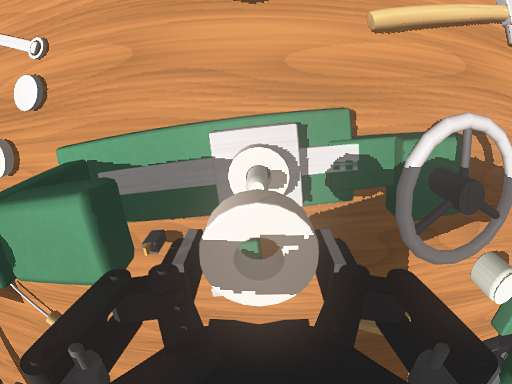

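```bash
python3 -m pendant '[[1,0,0,45,0],[1,0,0,40,0],[1,0,0,0,0]]'; python3 -m pendant '[[1,0,0,8,0],[1,0,0,8,0],[1,0,0,0,0]]'; python3 -m pendant '[[1,0,0,8,0],[1,0,0,8,0],[1,0,0,6,0],[1,0,0,0,0]]'; python3 -m pendant '[[1,0,0,2,0],[1,0,0,0,0]]'
```

```text
t: 28.18
position: [551.5, -46.0, 114.9]
orientation: [3.141, 0.005, -0.002]
contact_force: [-0.0, 0.0, -1.2]
grip_width: 58.3
t: 28.55
position: [552.8, -46.0, 101.0]
orientation: [-3.141, -0.0, -0.002]
contact_force: [0.2, 0.6, -1.7]
grip_width: 58.0
t: 29.05
position: [552.5, -46.0, 78.1]
orientation: [3.142, 0.001, -0.002]
contact_force: [-0.8, 0.0, -0.8]
grip_width: 58.0
t: 29.3
position: [552.7, -46.1, 76.8]
orientation: [-3.142, 0.0, -0.002]
contact_force: [-0.3, -0.7, -1.9]
grip_width: 58.2
```

```bash
python3 -m pendant '[[1,0,0,1.5,0],[1,0,0,0,0]]'; python3 -m pendant '[[1,0,0,1.2,0],[1,0,0,0,0]]'
```

```text
t: 29.55
position: [552.7, -46.1, 75.3]
orientation: [-3.142, 0.0, -0.002]
contact_force: [0.5, -0.3, -1.7]
grip_width: 58.0
t: 29.8
position: [552.9, -46.1, 74.8]
orientation: [3.141, -0.001, -0.002]
contact_force: [-1.4, 0.3, 2.7]
grip_width: 58.4
```

Seated. On to wheel 3 near (571.5, 362).

```bash
python3 -m pendant '[[-1,0,0,0,0],[-1,0,0,0,0],[-1,0,0,-30,0],[-1,0,0,-50,0],[-1,0,0,-50,0],[-1,0,0,-50,0],[-1,0,0,-45,0],[-1,0,0,0,0]]'; python3 -m pendant '[[-1,2,-45,0,0],[-1,2,-45,0,0],[-1,2,-45,0,0],[-1,2,-45,0,0],[-1,2,-45,0,0],[-1,2,-45,0,0],[-1,2,-45,0,0],[-1,2,-45,40,0],[-1,2,-49,50,0],[-1,0,0,0,0]]'; python3 -m pendant '[[-1,0,0,0,0],[-1,0,0,0,0]]';python3 ring.py 572,362; python3 look.py w8 wheel1_mid:11 disc:0
```

```text
t: 30.8
position: [553.9, -46.3, 303.8]
orientation: [-3.141, -0.008, -0.002]
contact_force: [-0.7, -0.1, -0.7]
grip_width: 85.0
t: 32.05
position: [568.8, 359.3, 206.3]
orientation: [3.135, 0.009, 0.001]
contact_force: [0.2, 0.1, 0.5]
grip_width: 85.0
t: 32.3
position: [572.0, 357.0, 216.8]
orientation: [-3.14, -0.003, -0.003]
contact_force: [0.4, 0.0, -0.3]
grip_width: 85.3
572,362 -> [571.5 361.3] 260.0 rel [ -1.   -3.9 213.7]
[571.9 357.1 216.5] [-3.1 -0.  -0. ] 0.7139372678390842 32.4
wheel1_mid [174.7, 275.8] 0.96 [404.4 479. ] rel [-168.1 -121.1]
disc [323.3, 86.8] 0.62 [661.8 278.5] rel [90.1 78.7]
```

```bash
python3 -m pendant '[[-1,-0.5,-4,50,0],[-1,0,0,50,0],[-1,0,0,50,0],[-1,0,0,40,0],[-1,0,0,16,0],[-1,0,0,0,0],[-1,0,0,0,0]]'
```

```text
t: 33.38
position: [572.0, 362.5, 11.2]
orientation: [-3.139, -0.003, -0.002]
contact_force: [0.7, -0.5, 0.4]
grip_width: 85.7
```

```bash
python3 -m pendant '[[-1,-0.5,0,5,0],[-1,0,0,4,0],[-1,0,0,0,0]]'; python3 -m pendant '[[1,0,0,0,0],[1,0,0,0,0],[1,0,0,0,0],[1,0,0,0,0]]'
```

```text
t: 33.75
position: [570.1, 361.5, -0.8]
orientation: [3.141, 0.001, -0.002]
contact_force: [0.6, -0.6, -0.2]
grip_width: 85.5
t: 34.25
position: [570.7, 362.0, 0.4]
orientation: [-3.141, -0.001, -0.002]
contact_force: [-0.3, 0.9, 4.7]
grip_width: 57.9
```

```bash
python3 -m pendant '[[1,0,0,-20,0],[1,0,0,-40,0],[1,0,0,-50,0],[1,0,0,-50,0],[1,0,0,-50,0],[1,0,0,-50,0],[1,0,0,-40,0],[1,0,0,0,0]]'; python3 -m pendant '[[1,-1.9,45.3,0,0],[1,-1.9,45.3,0,0],[1,-1.9,45.3,0,0],[1,-1.9,45.3,0,0],[1,-1.9,45.3,0,0],[1,-1.9,45.3,0,0],[1,-1.9,45.3,0,0],[1,-1.9,45.3,0,0],[1,-1.9,45.3,0,0],[1,0,0,0,0]]'; python3 -m pendant '[[1,0,0,50,0],[1,0,0,50,0],[1,0,0,0,0],[1,0,0,0,0]]';  python3 look.py w9 mandrel_seat:50 hub:105
```

```text
t: 35.25
position: [571.0, 361.6, 305.2]
orientation: [-3.137, -0.006, -0.002]
contact_force: [-0.1, -0.3, -0.2]
grip_width: 57.9
t: 36.5
position: [551.6, -48.6, 299.2]
orientation: [3.141, 0.001, -0.006]
contact_force: [-0.6, 0.0, -0.4]
grip_width: 57.4
t: 37.0
position: [553.2, -46.0, 202.1]
orientation: [3.141, -0.003, -0.001]
contact_force: [-0.8, 0.1, -0.4]
grip_width: 57.7
[553.6 -45.9 202.8] [ 3.1 -0.  -0. ] 1.2897013494868763 37.05
mandrel_seat [259.2, 169.6] 0.73 [555.3 -47.1] rel [0.8 1.3]
hub [259.4, 170.8] 0.59 [567.9 -47.1] rel [13.5  1.4]
hub [459.1, 192.0] 0.58 [ 547.7 -249.4] rel [ -6.3 203.8]
```

View pics/w9.png

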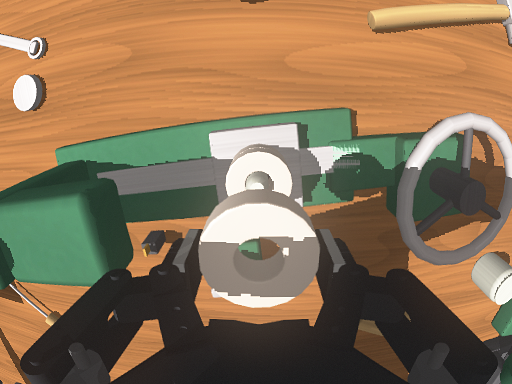

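```bash
python3 -m pendant '[[1,0,0,45,0],[1,0,0,38,0],[1,0,0,0,0]]'; python3 -m pendant '[[1,0,0,7,0],[1,0,0,7,0],[1,0,0,0,0]]'; python3 -m pendant '[[1,0,0,3,0],[1,0,0,0,0]]'; python3 -m pendant '[[1,0,0,2,0],[1,0,0,0,0]]'
```

```text
t: 37.52
position: [551.3, -46.0, 114.8]
orientation: [3.141, 0.004, -0.002]
contact_force: [-0.2, -0.1, -0.7]
grip_width: 57.7
t: 37.9
position: [552.6, -46.0, 102.8]
orientation: [-3.141, -0.0, -0.002]
contact_force: [0.1, -0.4, -1.2]
grip_width: 57.9
t: 38.15
position: [552.4, -46.0, 99.5]
orientation: [-3.141, 0.0, -0.002]
contact_force: [0.1, 1.1, -1.4]
grip_width: 57.8
t: 38.4
position: [552.4, -46.0, 97.4]
orientation: [-3.142, 0.0, -0.002]
contact_force: [-0.5, -0.3, -0.4]
grip_width: 57.4
```

```bash
python3 -m pendant '[[1,0,0,1.5,0],[1,0,0,0,0]]'; python3 -m pendant '[[1,0,0,1.2,0],[1,0,0,0,0]]'; python3 -m pendant '[[1,0,0,1,0],[1,0,0,0,0]]'
```

```text
t: 38.65
position: [552.3, -46.0, 95.9]
orientation: [-3.142, 0.0, -0.002]
contact_force: [-0.3, -0.2, -0.9]
grip_width: 57.9
t: 38.9
position: [552.4, -46.0, 94.7]
orientation: [-3.142, 0.0, -0.002]
contact_force: [-0.7, 0.7, -0.6]
grip_width: 58.0
t: 39.15
position: [552.6, -46.1, 94.4]
orientation: [3.142, -0.001, -0.002]
contact_force: [-1.4, -1.3, 3.3]
grip_width: 57.6
```

```bash
python3 -m pendant '[[-1,0,0,0,0],[-1,0,0,0,0],[-1,0,0,-30,0],[-1,0,0,-50,0],[-1,0,0,-50,0],[-1,0,0,-50,0],[-1,0,0,-25,0],[-1,-35,0,0,0],[-1,-35,0,0,0],[-1,0,0,0,0]]'; python3 -m pendant '[[-1,0,0,0,0],[-1,0,0,0,0]]'; python3 look.py w10 mandrel_seat:50 hub:105 rim_gap:105 pointer:52 index_tip:52 lock_grip:74 wheel1_mid:105
```

```text
t: 40.4
position: [481.4, -46.0, 300.2]
orientation: [-3.141, -0.003, -0.001]
contact_force: [-0.1, -0.1, 0.7]
grip_width: 85.2
t: 40.65
position: [482.9, -45.8, 298.2]
orientation: [3.141, 0.001, -0.002]
contact_force: [-0.0, 0.1, 0.5]
grip_width: 85.7
[482.9 -45.9 298.2] [ 3.1  0.  -0. ] 1.24650505445508 40.7
mandrel_seat [259.5, 100.4] 0.73 [553.4 -47.7] rel [70.9  1.6]
hub [367.3, 244.9] 0.42 [ 370.4 -192.5] rel [-111.7  146.7]
rim_gap [258.8, 103.4] 0.66 [550.7 -46.7] rel [68.3  0.6]
rim_gap [424.5, 174.0] 0.65 [ 469.8 -263.5] rel [-12.3 217.6]
pointer [261.6, 152.0] 0.85 [484.9 -50.3] rel [2.5 4.4]
index_tip [158.3, 170.1] 0.57 [461.3  94.5] rel [ -21.5 -140.4]
index_tip [257.7, 103.1] 0.43 [549.8 -45.3] rel [67.4 -0.7]
lock_grip [235.3, 194.3] 0.94 [433.1 -15.7] rel [-49.5 -30.1]
wheel1_mid [260.1, 151.8] 0.55 [495.2 -48. ] rel [12.7  2.1]
wheel1_mid [260.3, 102.0] 0.41 [552.3 -48.4] rel [69.9  2.3]
```

View pics/w10.png

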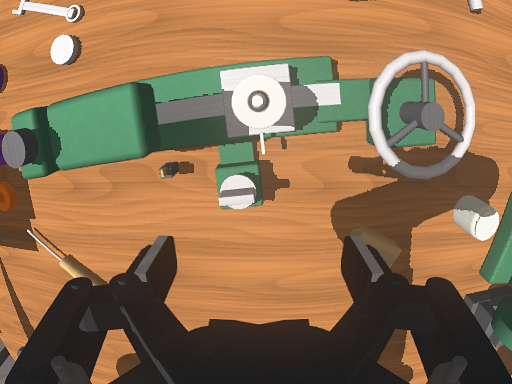

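```bash
python3 -m pendant '[[-0.2,17,45,0,0],[-0.2,17,46,0,0],[-0.2,17,46,0,0],[-0.2,17,46,0,0],[-0.2,17,46,0,0],[0,16,46,0,0],[0,0,0,40,-0.173],[0,0,0,40,-0.173],[0,0,0,40,-0.174],[0,0,0,0,0]]'; python3 - <<'E'
from h import *
from scipy.optimize import least_squares
P=np.array([[547.8,-330.6],[576.3,-324.2],[618.9,-269.6],[610.5,-219.9],[605.2,-211.9],[598.6,-204.2],[590.9,-197.4],[582.4,-191.8],[574.7,-187.9]])
r=least_squares(lambda c:np.hypot(*(P-c[:2]).T)-c[2],[546,-256,75]);print(r.x,r.fun)
r=least_squares(lambda c:np.hypot(*(P-c[:2]).T)-75,[546,-256]);print(r.x,r.fun)
print(status.get_obs()["q"][5])
E
python3 look.py w11 hub:105 rim_gap:105
```

```text
t: 42.3
position: [581.4, -320.4, 174.6]
orientation: [-3.136, 0.005, 0.517]
contact_force: [-0.0, -0.7, -0.2]
grip_width: 42.5
[ 545.8 -256.4   74.3] [-0.1  0.1  0.   0.  -0.1 -0.  -0.  -0.   0.1]
[ 544.7 -256.3] [-0.6 -0.1  0.4  0.2  0.  -0.1 -0.2 -0.3 -0.3]
2.2912010463309787
[ 582.4 -321.1  178.1] [-3.1  0.   0.5] 2.2891754482071076 42.35
hub [165.8, 193.3] 0.74 [ 548.2 -255.8] rel [  1.9 -74.7]
hub [15.8, 139.3] 0.47 [516.9 -96.5] rel [  53.1 -228.7]
rim_gap [142.4, 267.4] 0.8 [ 471.  -263.1] rel [ -69.5 -107. ]
rim_gap [7.7, 85.1] 0.71 [559.6 -66. ] rel [ 104.7 -234.9]
```

```bash
python3 -m pendant '[[0,0.5,0,40,0],[0,0,0,40,0],[0,0,0,12,0],[0,0,0,0,0],[0,0,0,0,0]]'; python3 -m pendant '[[1,0,0,0,0],[1,0,0,0,0],[1,0,0,0,0],[1,0,0,0,0]]'; python3 -m pendant '[[1,-7.5,-0.4,0,0.1],[1,-7.5,-0.4,0,0.1],[1,-7.5,-0.4,0,0.1],[1,0,0,0,0]]'
```

```text
t: 43.08
position: [584.6, -321.4, 89.8]
orientation: [3.138, -0.002, 0.518]
contact_force: [-0.3, 0.2, 0.3]
grip_width: 42.6
t: 43.58
position: [583.5, -320.3, 88.4]
orientation: [-3.141, -0.001, 0.518]
contact_force: [-3.0, 4.9, 5.0]
grip_width: 14.4
t: 44.08
position: [563.5, -328.4, 88.4]
orientation: [3.141, -0.003, 0.219]
contact_force: [2.6, 5.2, 4.5]
grip_width: 14.6
```

```bash
python3 -m pendant '[[1,-10.4,-0.7,0,0.14],[1,-10.4,-0.7,0,0.14],[1,-10.4,-0.7,0,0.14],[1,-10.4,-0.7,0,0.14],[1,-10.4,-0.7,0,0.14],[1,-10.4,-0.7,0,0.14],[1,-10.4,-0.7,0,0.14],[1,-10.4,-0.7,0,0.14],[1,-10.4,-0.7,0,0.14],[1,-10.4,-0.7,0,0.14]]'; python3 -m pendant '[[1,-10.4,-0.7,0,0.14],[1,-10.4,-0.7,0,0.14],[1,-10.4,-0.7,0,0.14],[1,-10.4,-0.7,0,0.14],[1,-10.4,-0.7,0,0.14]]'
```

```text
t: 45.32
position: [478.0, -286.0, 88.4]
orientation: [-3.14, -0.004, -1.185]
contact_force: [3.3, -4.6, 1.6]
grip_width: 14.3
t: 45.95
position: [474.9, -235.2, 88.4]
orientation: [-3.14, -0.003, -1.885]
contact_force: [-0.3, -6.2, 2.8]
grip_width: 14.4
```

```bash
python3 -m pendant '[[1,-10.4,-0.7,0,0.14],[1,-10.4,-0.7,0,0.14],[1,-10.4,-0.7,0,0.14],[1,-10.4,-0.7,0,0.14],[1,-10.4,-0.7,0,0.14],[1,-10.4,-0.7,0,0.14],[1,-10.4,-0.7,0,0.14],[1,-10.4,-0.7,0,0.14]]'; python3 - <<'E'
from h import *
s=status.get_obs();print(s["q"],s["orientation"])
E
python3 look.py w12 pointer:52 index_tip:52
```

```text
t: 46.95
position: [534.5, -183.3, 88.4]
orientation: [-3.14, -0.003, -3.005]
contact_force: [-8.2, -1.1, 7.7]
grip_width: 14.5
[ 0.  -0.  -0.2  0.  -1.4 -1.5] [-3.1 -0.  -3. ]
[ 535.5 -183.2   88.4] [-3.1 -0.  -3. ] -1.4667107450758534 47.0
```

```bash
python3 -m pendant '[[1,-10.4,-0.7,0,0.14],[1,-10.4,-0.7,0,0.14],[1,-10.4,-0.7,0,0.14],[1,-10.4,-0.7,0,0.14],[1,-10.4,-0.7,0,0.14],[1,-10.4,-0.7,0,0.14],[1,-10.4,-0.7,0,0.14],[1,-10.4,-0.7,0,0.14]]'; python3 -m pendant '[[0.2,0,0,0,0],[0,0,0,0,0],[0,0,0,-30,0],[0,0,0,-50,0]]'; python3 - <<'E'
from h import *
s=status.get_obs();print(s["q"],s["orientation"],s["position"])
b=vision.snapshot("side");cv2.imwrite("pics/s13.png",cv2.resize(b[170:270,220:345,::-1],(750,600),interpolation=cv2.INTER_CUBIC))
for th,z in(("pointer",52),("index_tip",52)):
    for d in vision.mark_of("side",th): print(th,d["point"],d["score"],bp("side",d["point"],z))
E
```

```text
t: 48.1
position: [607.0, -214.7, 88.4]
orientation: [-3.139, -0.001, 2.159]
contact_force: [-9.6, 4.3, 9.6]
grip_width: 14.4
t: 48.6
position: [606.6, -214.1, 165.1]
orientation: [-3.138, -0.003, 2.164]
contact_force: [-0.1, 0.4, 0.6]
grip_width: 42.7
[-0.   0.2  0.1 -0.  -1.5 -2.5] [-3.1 -0.   2.2] [ 606.6 -214.1  165.1]
pointer [277.3, 234.3] 0.45 [470.6  71.5]
pointer [280.8, 241.8] 0.38 [458.3  95.3]
index_tip [279.2, 242.1] 0.49 [462.5  96.9]
```

View pics/s13.png

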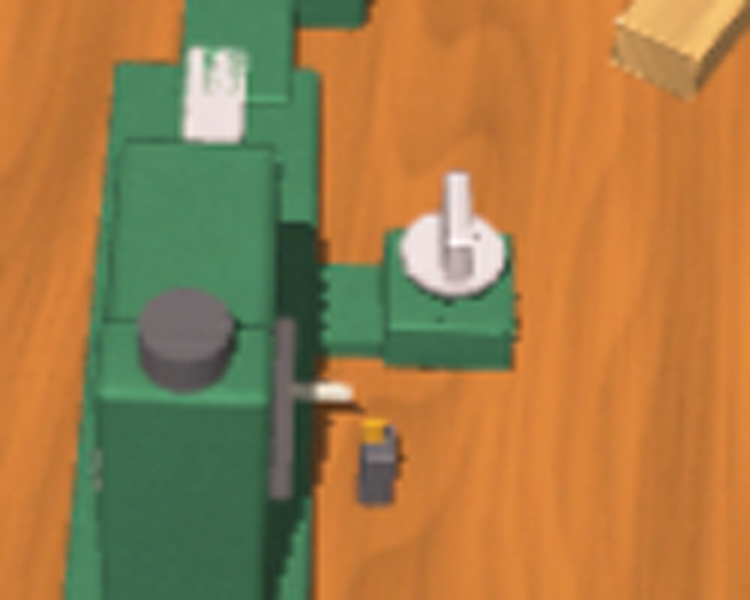

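```bash
python3 -m pendant '[[0,0,0,0,-0.18],[0,0,0,0,-0.18],[0,0,0,0,-0.18],[0,0,0,0,-0.18],[0,0,0,0,-0.18],[0,0,0,0,-0.18],[0,0,0,0,-0.18],[0,0,0,0,-0.18],[0,0,0,0,-0.18],[0,0,0,0,-0.18]]';python3 -m pendant '[[0,0,0,0,-0.18],[0,0,0,0,-0.18],[0,0,0,0,-0.18],[0,0,0,0,-0.18],[0,0,0,0,-0.18],[0,0,0,0,-0.18],[0,0,0,0,-0.08],[0,0,0,0,0],[0,0,0,0,0]]'; python3 - <<'E'
from h import *
s=status.get_obs();print(s["q"][5],s["orientation"][2],rel([545.7+74.5*np.cos(.59),-256.4+74.5*np.sin(.59),87]))
E
```

```text
t: 50.0
position: [607.4, -214.2, 165.5]
orientation: [3.14, -0.001, -2.314]
contact_force: [-0.8, -0.4, -0.0]
grip_width: 42.8
t: 51.12
position: [607.7, -214.4, 166.3]
orientation: [3.141, 0.0, -1.163]
contact_force: [0.6, -0.6, -1.0]
grip_width: 42.3
0.4374716531739703 -1.1626404696843915 [ 0.6  0.2 79.3]
```

```bash
python3 -m pendant '[[0,0,0,0,-0.18],[0,0,0,40,0],[0,0,0,39,0],[0,0,0,0,0],[1,0,0,0,0],[1,0,0,0,0],[1,0,0,0,0],[1,0,0,0,0]]'; python3 -m pendant '[[1,9.7,0.6,0,0.13],[1,9.7,0.6,0,0.13],[1,9.7,0.6,0,0.13],[1,9.7,0.6,0,0.13],[1,9.7,0.6,0,0.13],[1,0,0,0,0]]'; python3 -m pendant '[[0.2,0,0,0,0],[0,0,0,0,0],[0,0,0,-30,0],[0,0,0,-50,0],[0,0,0,-30,0],[0,0,0,0,0]]'; python3 - <<'E'
from h import *
s=status.get_obs();print(s["q"][5],s["orientation"],rel([445,85,210]))
E
```

```text
t: 52.12
position: [607.4, -215.2, 90.7]
orientation: [3.141, -0.001, -0.983]
contact_force: [-6.6, -0.4, 3.8]
grip_width: 14.2
t: 52.88
position: [619.8, -260.9, 90.6]
orientation: [3.141, 0.0, -1.635]
contact_force: [-7.5, 3.5, 4.0]
grip_width: 14.8
t: 53.62
position: [621.9, -261.1, 202.4]
orientation: [-3.134, -0.001, -1.632]
contact_force: [0.7, 0.0, -0.6]
grip_width: 42.9
0.0403156290036886 [-3.1 -0.  -1.6] [-334.6  197.6   -9.5]
```

```bash
python3 -m pendant '[[-1,-40,23.4,-30,0],[-1,-40,23.4,0,0],[-1,-40,23.4,0,0],[-1,-40,23.4,0,0],[-1,-40,23.4,0,0],[-1,-40,23.4,0,0],[-1,-40,23.4,0,0],[-1,-40,23.4,0,0],[-1,0,0,0,0],[-1,0,0,0,0]]'; python3 look.py w14 pointer:52 index_tip:52 lock_grip:74; python3 - <<'E'
import cv2
a=cv2.imread("pics/w14.png");cv2.imwrite("pics/w14c.png",a)
E
```

```text
t: 54.88
position: [453.1, 70.3, 227.6]
orientation: [3.142, -0.0, -1.631]
contact_force: [0.0, 0.1, -0.1]
grip_width: 85.6
[453.3  69.9 227.6] [ 3.1 -0.  -1.6] -0.6570959301043925 54.925
pointer [248.7, 182.1] 0.61 [466.   88.5] rel [-19.7 -11.5]
index_tip [248.8, 180.6] 0.57 [465.7  86.8] rel [-18.1 -11.4]
lock_grip [276.1, 79.8] 0.66 [431.  -20.8] rel [91.4 16.5]
```

View pics/w14.png

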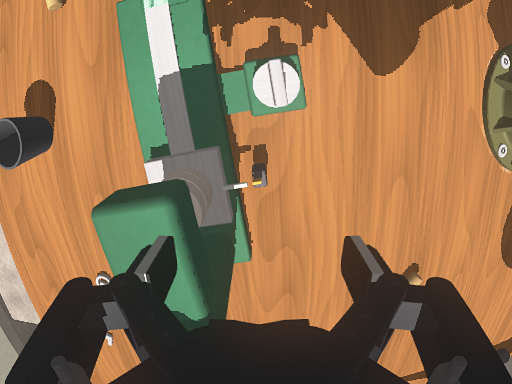

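```bash
python3 - <<'E'
import cv2
a=cv2.imread("pics/w14.png")[165:201,220:280];cv2.imwrite("pics/w14d.png",cv2.resize(a,(780,468),interpolation=cv2.INTER_NEAREST))
E
```

```text
(no output)
```

View pics/w14d.png

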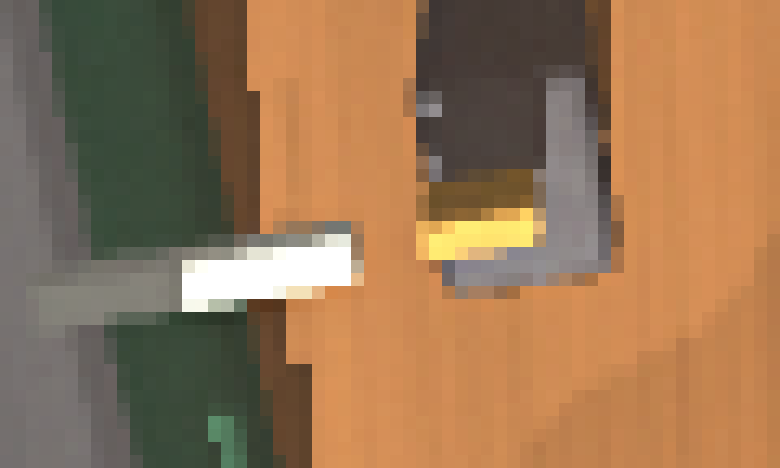

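```bash
python3 - <<'E'
from h import *
yv=np.array([-np.sin(.1),np.cos(.1)])
for P,I in(((247.3,185.0),(252.1,183.4)),):
  for z in(52,54):
    a,b=bp("wrist",P,z),bp("wrist",I,z);print(z,a,b,"idx-ptr along y",(b-a)@yv, "x",(b-a)@[np.cos(.1),np.sin(.1)])
  for yw in(.08,.12): print(yw,(b-a)@[-np.sin(yw),np.cos(yw)])
E
```

```text
52 [468.   90.9] [462.5  89.4] idx-ptr along y -0.9719693272216859 x -5.636386611308861
54 [467.9  90.3] [462.4  88.8] idx-ptr along y -0.9658761715725206 x -5.601052799881191
0.08 -1.0776965908538787
0.12 -0.8536694147007107
```

```bash
python3 -m pendant '[[0,40,-23.4,0,0],[0,40,-23.4,0,0],[0,40,-23.4,0,0],[0,40,-23.4,0,0],[0,40,-23.4,0,0],[0,40,-23.4,0,0],[0,40,-23.4,0,0],[0,40,-23.4,0,0],[0,0,0,0,0],[0,0,0,0,0]]'; python3 - <<'E'
from h import *
s=status.get_obs();print(s["q"][5],s["orientation"],s["position"],rel([619.8,-260.9,88]))
E
```

```text
t: 56.32
position: [620.2, -261.3, 227.1]
orientation: [3.14, 0.0, -1.633]
contact_force: [0.3, 0.9, 0.2]
grip_width: 43.0
0.04002965158441079 [ 3.1  0.  -1.6] [ 620.2 -261.3  227.1] [ -0.3   0.2 139.1]
```

```bash
python3 -m pendant '[[0,-0.3,0,45,0],[0,0,0,45,0],[0,0,0,47,0],[0,0,0,0,0],[0,0,0,0,0],[1,0,0,0,0],[1,0,0,0,0],[1,0,0,0,0],[1,0,0,0,0]]'; python3 -m pendant '[[1,-1.4,0,0,-0.018],[1,-1.4,0,0,-0.018],[1,0,0,0,0],[1,0,0,0,0]]'; python3 -m pendant '[[0.2,0,0,0,0],[0,0,0,0,0],[0,0,0,-30,0],[0,0,0,-50,0],[0,0,0,-55,0],[0,0,0,0,0]]'; python3 -m pendant '[[-1,-40,23.4,0,0],[-1,-40,23.4,0,0],[-1,-40,23.4,0,0],[-1,-40,23.4,0,0],[-1,-40,23.4,0,0],[-1,-40,23.4,0,0],[-1,-40,23.4,0,0],[-1,-40,23.4,0,0],[-1,0,0,0,0],[-1,0,0,0,0]]'; python3 look.py w15 pointer:52 index_tip:52 lock_grip:74; python3 - <<'E'
import cv2
a=cv2.imread("pics/w15.png")[160:206,215:285];cv2.imwrite("pics/w15d.png",cv2.resize(a,(770,506),interpolation=cv2.INTER_NEAREST))
E
```

```text
t: 57.45
position: [619.9, -260.2, 94.0]
orientation: [3.142, -0.0, -1.632]
contact_force: [-8.5, 4.5, 7.5]
grip_width: 14.2
t: 57.95
position: [620.0, -257.4, 93.9]
orientation: [3.141, -0.0, -1.596]
contact_force: [-8.8, 4.4, 7.1]
grip_width: 14.1
t: 58.7
position: [622.5, -258.5, 232.9]
orientation: [-3.131, -0.003, -1.596]
contact_force: [-0.6, -0.2, -0.6]
grip_width: 42.9
t: 59.95
position: [441.6, 67.1, 225.8]
orientation: [-3.141, 0.0, -1.595]
contact_force: [0.1, -0.2, -0.4]
grip_width: 85.6
[441.7  66.7 225.7] [ 3.1 -0.  -1.6] -0.6308364367705421 60.0
pointer [237.5, 184.7] 0.79 [466.4  88. ] rel [-22.2 -24.1]
index_tip [238.1, 184.7] 0.77 [465.7  88.1] rel [-22.4 -23.4]
lock_grip [269.3, 84.5] 0.81 [429.6 -20. ] rel [86.6  9.7]
```

View pics/w15d.png

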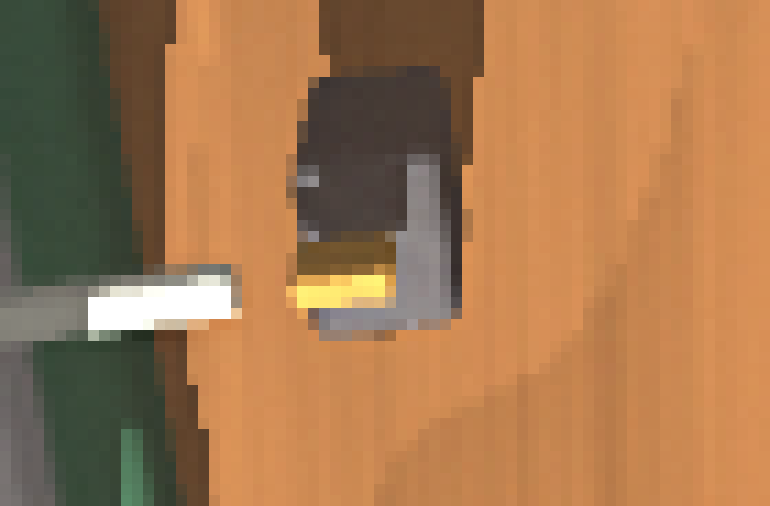

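```bash
python3 - <<'E'
from h import *
a,b=bp("wrist",(236.5,187.4),52),bp("wrist",(241.4,186.6),52);print((b-a)@[-np.sin(.1),np.cos(.1)])
E
python3 -m pendant '[[0,42,4,0,0],[0,42,4,0,0],[0,0,0,35,-0.125],[0,0,0,35,0],[0,0,0,0,0],[0,0,0,0,0]]'; python3 look.py w16 lock_grip:74; python3 - <<'E'
from h import *
print(pj("wrist",[430.5,-17.5,90]))
E
```

```text
-0.23163598689588966
t: 60.9
position: [432.1, -17.1, 157.5]
orientation: [-3.14, -0.001, -1.472]
contact_force: [-0.3, -0.2, -0.1]
grip_width: 42.7
[432.2 -16.8 157.8] [-3.1 -0.  -1.5] -0.3339296260623577 60.95
lock_grip [261.1, 189.7] 0.59 [431.  -19.3] rel [2.6 1.9]
[262.  197.8]
```

View pics/w16.png

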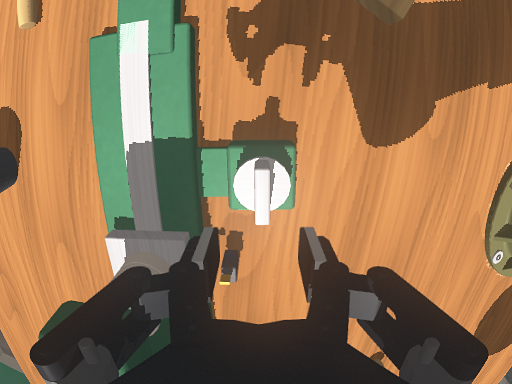

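```bash
python3 - <<'E'
from h import *
for u,z in(((263,192),90),((263,159),90),((263,224),90),((262,185),56)):
  w=bp("wrist",u,z);print(u,w,rel([*w,60]))
E
```

```text
(263, 192) [430.2 -22.2] [ 5.4  2.8 97.7]
(263, 159) [432.8 -47.2] [30.6  2.7 97.7]
(263, 224) [427.5   4. ] [-20.9   2.9  97.7]
(262, 185) [430.2 -17.2] [ 0.4  2.3 97.7]
```

```bash
python3 -m pendant '[[0,2.3,2.5,40,0],[0,0,0,40,0],[0,0,0,14,0],[0,0,0,0,0],[0,0,0,0,0]]'; python3 -m pendant '[[1,0,0,0,0],[1,0,0,0,0],[1,0,0,0,0],[1,0,0,0,0]]'
```

```text
t: 61.62
position: [430.3, -18.9, 64.0]
orientation: [-3.139, 0.0, -1.471]
contact_force: [1.0, -0.4, -0.1]
grip_width: 42.6
t: 62.12
position: [429.8, -19.0, 62.5]
orientation: [-3.14, 0.0, -1.471]
contact_force: [2.5, 0.1, 2.5]
grip_width: 11.0
```

Gripped; press 10.5 mm down and watch the force.

```bash
python3 -m pendant '[[1,0,0,4,0],[1,0,0,3.5,0],[1,0,0,3,0],[1,0,0,0,0]]'
```

```text
t: 62.62
position: [429.8, -19.1, 52.2]
orientation: [-3.14, -0.0, -1.47]
contact_force: [1.5, 1.1, 6.4]
grip_width: 10.8
```

```bash
python3 -m pendant '[[1,0,0,0,0.157],[1,0,0,0,0.157],[1,0,0,0,0.157],[1,0,0,0,0.157],[1,0,0,0,0.157]]'; python3 -m pendant '[[1,0,0,0,0.157],[1,0,0,0,0.157],[1,0,0,0,0.157],[1,0,0,0,0.157],[1,0,0,0,0.157],[1,0,0,0,0]]'; python3 - <<'E'
from h import *
print(status.get_obs()["torque"])
E
```

```text
t: 63.25
position: [429.0, -18.8, 51.9]
orientation: [3.141, 0.0, -2.261]
contact_force: [-2.7, 3.5, 8.5]
grip_width: 11.1
t: 64.0
position: [428.6, -18.0, 51.9]
orientation: [3.139, -0.001, -3.042]
contact_force: [-6.8, 6.2, 10.7]
grip_width: 11.0
[ 2.6  2.3 -0.1]
```

```bash
python3 -m pendant '[[1,0,0,-3,0],[1,0,0,-2.5,0],[1,0,0,0,0]]'; python3 -m pendant '[[0.4,0,0,0,0],[0,0,0,0,0],[0,0,0,0,0],[0,0,0,-40,0],[0,0,0,-50,0],[0,0,0,-60,0],[-1,0,0,-60,0],[-1,0,0,0,0],[-1,0,0,0,0]]'; python3 look.py w17 lock_grip:70 pointer:52 index_tip:52 mandrel_seat:50
```

```text
t: 64.38
position: [428.4, -18.0, 56.4]
orientation: [3.139, -0.001, -3.04]
contact_force: [-3.9, 6.5, 5.2]
grip_width: 10.7
t: 65.5
position: [429.0, -19.1, 266.1]
orientation: [3.141, -0.001, -3.041]
contact_force: [0.4, 0.7, -0.7]
grip_width: 85.2
[428.8 -19.2 265.5] [ 3.1 -0.  -3. ] -1.900324135058783 65.55
pointer [338.2, 194.7] 0.61 [466.6  88.6] rel [-49.3 103.7]
index_tip [335.7, 189.1] 0.87 [459.4  83.8] rel [-41.5  99.7]
```

View pics/w17.png

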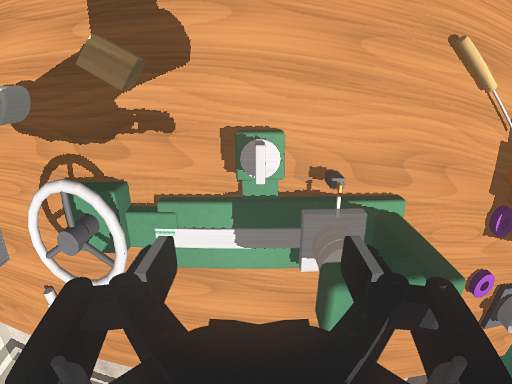

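```bash
python3 -c "
from cell import workorder;print(workorder.finish_job())"
```

```text
the job is handed in; nothing more can be done
None
```

The dressing slide is set up and the job is handed in, at about 65.5 s of the 210 s. All steps were done in the order asked:

- **Slide out:** I cranked the handwheel anticlockwise about 2.8 rad. The force then rose to about 25 N at the rim, which I took as the stop.
- **Wheels:** There were three white wheels. I lowered each onto the mandrel until it made contact before letting go, at the heights expected for a stack of three.
- **Slide in:** I cranked clockwise about 5.3 rad, then back about 0.04 rad because the pointer was 1 mm past the mark. The last measurement showed the pointer about 0.2 mm off the brass index.
- **Lock:** I pressed the lock down about 10 mm, turned it clockwise 1.57 rad and let it rise about 4.5 mm before releasing it. I did not measure its height afterwards, so that it caught is judged from the angle and how far it rose.

The last picture showed the lock bar lying across the slide, the pointer at the brass index and the gripper clear. The stack is partly hidden under the head there. I last saw all three wheels together just before cranking in.

In that picture the detection network put the pointer and index marks 5 to 7 mm apart. I relied on the close-up, where both tips were plainly in line. None of the other objects was handled or visibly moved, though I did not measure their positions again at the end.

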